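# Fold away the bench rail and pack the tilt-out bin

## Robot

A 6-joint arm with a two-finger parallel gripper is mounted at the origin on the work surface. World frame = base frame: x ahead of the robot, y to its left, z up, the work surface at z = 0. Lengths are in mm, angles in rad, forces in N, time in s.
With the tool pointing down it reaches from about 350 to 975 mm from the base axis. Payload 7.1 kg.
Tool frame: the origin (TCP) lies at the very end of the fingers, on their centre line; the grasp point (between the pads) lies 19 mm behind it (ctrl.tcp_to_grasp is the distance from the TCP to the grasp point, in mm); z points along the fingers, x is the direction in which the jaws open and shut, and the axes are right-handed (so a half turn about z gives the same grasp; the last joint's range is limited). The gripper opens to 88 mm and grips with 3 to 60 N. Pads are 20 mm wide; open, the fingers measure 115 mm over their backs; the gripper's body (75 mm by 178 mm) begins 61 mm behind the grasp point.
Start: joints at [1.14, 0.423, 1.63, -0, 1.089, -0.019], TCP at [250.13, 572.748, 222.675] pointing down, gripper open.
Joint ranges: [-3, 3], [-0.9, 2.11], [0.09, 2.58], [-1.31, 4.45], [0.11, 2.69], [-2.54, 2.54]. Speed limits (rad/s): [2.39, 2.39, 3.01, 3.14, 3.14, 3.14].

## Interface

Orientations are given as a rotation vector (axis times angle).
In Python, from workcell import get_obs, viewer, ctrl, masks_of gives the robot as it stands. The module is installed in compiled form; this text tells all that it offers.
- The arm moves only by the shell command python3 -m inch 'ROWS'. ROWS is JSON, a list of rows, each an object of numbers: "tx", "ty", "tz": the shift along the tool's x, y, z in cm; "ax", "ay", "az": the turn, a rotation vector about the tool's x, y, z in degrees; "jaw": the opening, from 0 (shut) to 1 (fully open). In form: [{"tx": .., "ty": .., "tz": .., "ax": .., "ay": .., "az": .., "jaw": ..}, ...]. A call has 1 to 12 rows; each row shifts and turns the commanded pose from where the row before left it, along the tool's axes as they then stand; what a row does not reach is not made up. A row lasts 1/8 s, in which the tool goes at most 62.5 mm and 10.7 degrees, less where a joint would pass 70% of its speed; a pose out of reach is approached as far as the arm can. A call is refused whole if a number of a shift passes 6.25 or a number of a turn 10.7, either way. A call with a gripper value outside its range is refused whole. The fingers move at their own pace and stop on an object; the grip force is fixed at half the most. Time passes only in rows, so rows that do not move let the fingers close. It gives the time, the measured TCP pose, the force and the opening at its end, in the units of the state.
- get_obs(): the state, without advancing time (a new reading comes with each control period).
- viewer.get_image(name): name is "scene" or "top" or "wrist"; returns (picture, depth): 400x640x3 uint8, red, green, blue; 400x640 float32, mm along the optical axis (not along the pixel's ray), 0 where there is no reading.
- viewer.get_calibration(name): a dict with "fx", "fy", "cx", "cy" (pixels), "rvec" (rotation vector, rad) and "tvec" (3), from world to camera coordinates, as OpenCV has them. Camera axes: x right, y down, z forward; pixel columns grow to the right and rows downward; lengths in mm; the calibration is good to about 2 mm. The wrist camera is an equidistant fisheye: a pixel r from the principal point sees the ray r / f radians off the axis. A picture is of the moment at which its call begins: read the wrist's pose just before it. get_calibration takes no time and is no camera call; for the wrist camera it gives the pose at the moment of the call.
- ctrl.close_job(): hands the job in, once; it reports no verdict.
Trained networks look in the newest picture that a camera, given by its name, has taken for a name from the list of things; names that differ only in an ending like _2 or _b are one class to them, and where a whole thing is asked for, a point or a joint stands for the part that bears it (a point fixed in the world has none). Each returns a list of dicts, best first, with "score" (0 to 1); they miss things now and then, are a little off and sometimes report something else, mostly with a low value. They report only what shows in the picture. A call takes as long as a camera call. They do not tell look-alikes from the thing itself.
- masks_of(camera, thing): "pixels" (400x640 bool, what is visible of it) and "location" ([column, row] in pixels, amid what is visible of it).
The state is a dict: "t": time; "qpos": joint angles; "qvel": joint speeds; "joint_torque": joint torques, N m; "ee_pos": TCP position; "orientation": TCP orientation; "ft_force": force on the tool from outside, world axes, zero at the start; "moment": the same for the moment, N m; "width": finger opening in mm.
Only numpy, scipy, OpenCV 4.12 (cv2) and the standard library are available. Lean on these libraries where they do the work, as an engineer would, in place of code of your own. Each camera call takes 0.05 s, during which the arm holds its last target. There are 200 camera calls.

## Task

Pack up the bench: put whichever of the trowel, shoe horn, shoe brush and carabiner are lying out into the half-open tilt-out bin in the raised oak end of the bench and shut the bin fully. Fold up the wooden rail one leaf at a time, beginning at its free end: the short end leaf right back over the middle leaf, then both right back over the long leaf, swinging them round the side of the rail where the terracotta pot does not stand, and only then swing the folded packet about its post until the knob on the end of the long leaf stands over the round cork rest pad. Leave the pot, its saucer and the polish tin where they are.

Things in the scene. Friction and masses are not known exactly. Their poses are not given: they have to be found in the camera images.
- post (a point): Centre of the top of the low steel post (26 mm high, on a 75 mm square steel plate screwed to the bench lid) on which the folding rail turns. The rail is three flat oak leaves, each 24 mm wide and 12 mm thick, joined end to end by vertical pins and stacked like a folding rule: long leaf (undersides 12 mm above the bench), middle leaf (27 mm) and short end leaf (42 mm, its top 54 mm). It lies roughly straight out from the post, to the robot's right (-y), at the start.
- leaf1 (a joint): Turn of the long leaf about the post, rad, counter-clockwise from above positive; 0 is straight out along the plate's own -y axis. Stiff: needs about 1.1 N m (8 N at its knob); stays where it is left. The pins are stiffer towards the post, so pulling a leaf's own knob round turns that leaf and those beyond it only.
- leaf2 (a joint): Turn of the middle leaf about the pin on the end of the long leaf, rad, counter-clockwise from above positive; 0 is in line with the long leaf, +3.14 or -3.14 (the stops) folded right back over it. Needs about 0.4 N m (4 N at its knob); stays where it is left.
- leaf3 (a joint): Turn of the short end leaf about the pin on the end of the middle leaf, rad, counter-clockwise from above positive; 0 is in line, +3.14 or -3.14 (the stops) folded right back. Needs about 0.1 N m (2 N at its knob); stays where it is left.
- knob1_c (a point): Grip point of the upright dark wooden knob on the far end of the long leaf, 140 mm from the post; it is also on the axis about which the middle leaf turns. All three knobs are cylinders 22 mm in diameter spinning freely on their pins, from 62 to 108 mm above the bench; this point is on the axis, 88 mm above the bench.
- knob2_c (a point): Grip point of the same kind of knob on the far end of the middle leaf, 110 mm from knob 1; on the axis about which the short leaf turns. 88 mm above the bench.
- knob3_c (a point): Grip point of the same kind of knob on the free end of the short leaf, 60 mm from knob 2; when the short leaf is folded it stands 50 mm from knob 1. 88 mm above the bench.
- rest_c (a point): Centre of the top of the round oak rest pad with a cork face, 64 mm in diameter and 8 mm high, fixed to the bench about 140 mm from the post, on one side of the rail or the other; the long leaf passes above it.
- tin_c (a point): Centre of the steel shoe-polish tin, 72 mm in diameter, 20 mm high (10 mm below and above this point), standing on the other side of the rail from the rest pad; the long leaf would strike it, the other leaves pass over it. Leave it.
- pot_c (a point): Centre, half-way up, of the small empty terracotta pot, 76 mm across the rim, 58 mm high, standing close beside the middle leaf on one side; it blocks the folding of the short and middle leaves round that side. The knobs' grips are above its rim. Leave it.
- saucer_c (a point): Centre of the terracotta saucer, 80 mm across, 14 mm high, on the side of the rail opposite the pot; the middle and short leaves pass over it. Leave it.
- trowel_c (a point): Green plastic garden trowel, 195 mm long, may be absent. This point is on the axis of the round handle (28 mm in diameter), 14 mm above the underside, near the centre of mass, 25 mm on the handle's side of the trowel's middle; its x axis runs along the trowel to the blade (57 mm wide, ends 120 mm from this point; the handle's end is 70 mm away).
- shoe_horn_c (a point): Wooden shoe horn, 188 mm long, may be absent. This point is in the straight handle, which is 24 mm wide and 16 mm thick there, half-way up (8 mm above the underside), near the centre of mass; x axis along the horn, towards the 40 mm wide and 8 mm thick spoon, which ends 110 mm away; the handle's end is 78 mm away.
- shoe_brush_c (a point): Shoe brush, dark wooden block 150 by 46 mm on bristles 40 mm wide, 44 mm high in all, may be absent. This point is at its centre, 26 mm above the underside of the bristles (4 mm above the underside of the block); x axis along the brush.
- carabiner_c (a point): Large stainless steel carabiner, lying flat, of 14 mm round bar, 114 mm long and 56 mm wide over its two straight parallel sides, may be absent. This point is at the centre of its opening, 7 mm above its underside; x axis along it. It can be gripped across its 56 mm width.
- bin_in (a point): Centre of the inner floor of the tilt-out bin (inside 264 mm long along x, 118 mm deep) in the front of the bench's raised oak end on the robot's left. Its frame turns with the bin: x along the bin, y inwards, z up when shut. Seen from above, the open mouth is the gap, about 125 mm wide, between the raised end's lid (front edge at y = 0.46 m, top 210 mm above the bench) and the bin's front board.
- bin_top (a point): Middle of the upper edge of the bin's front board (16 mm thick, 286 mm long, outer face 18 mm in front of the hinge), 190 mm above the hinge: 175 to 185 mm above the bench when open as at the start, 215 mm when shut. Push it in (+y) from the outside, near this edge, to shut the bin; about 5 N; it stays where it is left, though things dropped in may tip it out a little more (stop at 0.70 rad).
- bin (a joint): Tilt of the bin, rad: 0 shut, about 0.58 to 0.68 at the start. It tips out towards the middle of the bench (-y, top first) about a hinge along x at its lower front edge (y = 0.44 m, 25 mm above the bench).
Not all that is in view belongs to the job. Leave any blue or red look-alike of the part that bears shoe_brush_c alone. Of the things shaped like the part that bears trowel_c, the green one is meant.

How it is judged (in metres and radians):
On the way, in this order (a step that is already met when the one before it is completed fails the run):
1. the short end leaf is folded back over the middle leaf while the other two still lie out ((value of joint leaf3 above 2.9 rad or value of joint leaf3 below -2.9 rad) and value of joint leaf2 between -0.6 and 0.6 rad and value of joint leaf1 between -0.5 and 0.5 rad), for 0.2 s.
2. the middle leaf, with the short one on it, is folded back over the long leaf, which still lies out ((value of joint leaf3 above 2.9 rad or value of joint leaf3 below -2.9 rad) and (value of joint leaf2 above 2.9 rad or value of joint leaf2 below -2.9 rad) and value of joint leaf1 between -0.5 and 0.5 rad), for 0.2 s.
3. the folded packet is swung round so that the long leaf's knob stands over the rest pad ((value of joint leaf3 above 2.9 rad or value of joint leaf3 below -2.9 rad) and (value of joint leaf2 above 2.9 rad or value of joint leaf2 below -2.9 rad) and horizontal distance between knob1_c and rest_c below 0.025 m), for 0.2 s.
At the end, for the whole second after the job is handed in: short and middle leaves each folded back to within 0.24 rad of their stops, the long leaf's knob within 25 mm (horizontally) of the rest pad's centre, every tool that was lying out inside the bin, and the bin shut to within 0.06 rad (all of step 3 and value of joint bin below 0.06 rad and x of trowel_c in the frame of bin_in between -0.13 and 0.13 m and y of trowel_c in the frame of bin_in between -0.07 and 0.07 m and z of trowel_c in the frame of bin_in between -0.008 and 0.16 m and x of shoe_horn_c in the frame of bin_in between -0.13 and 0.13 m and y of shoe_horn_c in the frame of bin_in between -0.07 and 0.07 m and z of shoe_horn_c in the frame of bin_in between -0.008 and 0.16 m and x of shoe_brush_c in the frame of bin_in between -0.13 and 0.13 m and y of shoe_brush_c in the frame of bin_in between -0.07 and 0.07 m and z of shoe_brush_c in the frame of bin_in between -0.008 and 0.16 m and x of carabiner_c in the frame of bin_in between -0.13 and 0.13 m and y of carabiner_c in the frame of bin_in between -0.07 and 0.07 m and z of carabiner_c in the frame of bin_in between -0.008 and 0.16 m); the robot touches nothing.
It fails at once if the terracotta pot is pushed more than 40 mm from its place (distance of pot_c from where it was at the start of the episode above 0.04 m).
It fails at once if the saucer is pushed more than 40 mm from its place (distance of saucer_c from where it was at the start of the episode above 0.04 m).
It fails at once if the polish tin is pushed more than 40 mm from its place (distance of tin_c from where it was at the start of the episode above 0.04 m).
It fails at once if the pot is tipped over (angle between pot_c's own z axis and vertical above 0.7 rad).
Of trowel, shoe_horn, shoe_brush, carabiner only 2 to 4 are there at a start; the rules pass over those that are not, and their reading is None.
At some moment in a run one of trowel, shoe_horn, shoe_brush, carabiner may be knocked a few centimetres aside while the robot is not near it.
Once in a run the grip may slacken for a moment while it holds something.
It also fails if it takes over 200 s, if anything falls off the work surface, if the arm or the gripper's body presses on something with over 40 N, if the wrist force passes 120 N, or if a joint passes its speed limit or range.

## Working session

There is one attempt and no reset: what is moved stays moved. The work goes in short steps, Python scripts to look and compute and a shell command to move; the robot and the scene stay as the last step left them, time stands still between calls to the robot, and variables do not carry over. Pictures are saved under pics/ and viewed, about 12 in all and at most 16, crops included, and the job is handed in when it is done.

```bash
mkdir -p pics; cat > h.py <<'E'
import numpy as np, cv2
from scipy.spatial.transform import Rotation as R
from workcell import get_obs, viewer, ctrl, masks_of
def save(n,cam,crop=None,s=1):
    im,d=viewer.get_image(cam)
    o=im[...,::-1]
    if crop: o=o[crop[1]:crop[3],crop[0]:crop[2]]
    cv2.imwrite('pics/'+n,cv2.resize(o,None,fx=s,fy=s,interpolation=cv2.INTER_CUBIC)); return im,d
def w(cam,uv,d=None,z=None):
    c=viewer.get_calibration(cam); Rm=R.from_rotvec(np.ravel(c['rvec'])).as_matrix(); t=np.ravel(c['tvec'])
    uv=np.atleast_2d(uv).astype(float)
    x=(uv[:,0]-c['cx'])/c['fx']; y=(uv[:,1]-c['cy'])/c['fy']
    if cam=='wrist':
        r=np.hypot(x,y)+1e-9; k=np.tan(r)/r; x=x*k;y=y*k
    ray=np.c_[x,y,np.ones(len(x))]
    o=-Rm.T@t; dr=ray@Rm
    if z is not None: s=(z-o[2])/dr[:,2]
    else: s=np.atleast_1d(d)
    return o+dr*s[:,None]
def st():
    o=get_obs(); print('t',o['t'],'p',np.round(o['ee_pos'],1),'R',np.round(R.from_rotvec(o['orientation']).as_matrix(),3).tolist(),'F',np.round(o['ft_force'],1),'w',round(float(o['width']),1),'q',np.round(o['qpos'],2))
E
python3 - <<'E'
from h import *
st()
for c in('top','scene'):
    im,d=save(c+'1.png',c,s=1.25)
    k=viewer.get_calibration(c);print(c,{a:np.round(b,3).tolist() for a,b in k.items()})
    for n in 'knob1_c knob2_c knob3_c pot_c saucer_c tin_c trowel_c shoe_horn_c shoe_brush_c carabiner_c bin_top post rest_c'.split():
        try:
            for m in masks_of(c,n)[:3]:
                px=m['pixels']; ys,xs=np.nonzero(px); dd=d[ys,xs]; P=w(c,np.c_[xs,ys][dd>0],dd[dd>0])
                print(c,n,round(m['score'],2),np.round(m['location']),len(xs),'med',np.round(np.median(P,0)),'z',np.round(np.percentile(P[:,2],[5,95])))
        except Exception as e: print(n,e)
E
```

```text
t 0.0 p [249.9 572.3 221.9] R [[0.4, 0.916, -0.001], [0.916, -0.4, -0.001], [-0.002, -0.0, -1.0]] F [ 0.4 -0.2  0.1] w 87.9 q [ 1.14  0.42  1.63 -0.    1.09 -0.02]
top {'fx': 454.201, 'fy': 454.201, 'cx': 318.117, 'cy': 197.714, 'rvec': [2.102, -2.123, 0.216], 'tvec': [33.934, 485.677, 1524.552]}
top knob1_c 0.51 [359. 175.] 48 med [ 553. -120.  105.] z [ 70. 115.]
top knob3_c 0.51 [412. 177.] 66 med [ 549. -291.  100.] z [ -0. 113.]
top pot_c 0.6 [379. 204.] 415 med [ 478. -189.   28.] z [ 1. 60.]
top saucer_c 0.55 [380. 154.] 377 med [ 652. -193.    8.] z [ 0. 16.]
top tin_c 0.54 [344. 210.] 333 med [440. -54.  20.] z [10. 26.]
top trowel_c 0.63 [440. 142.] 667 med [ 704. -414.   10.] z [-1. 29.]
top trowel_c 0.6 [428. 213.] 624 med [ 438. -362.   11.] z [ 1. 29.]
top shoe_brush_c 0.95 [290. 219.] 550 med [418. 134.  43.] z [35. 49.]
top shoe_brush_c 0.8 [239. 268.] 569 med [248. 288.  44.] z [37. 49.]
top shoe_brush_c 0.7 [274. 156.] 541 med [632. 177.  43.] z [17. 49.]
top bin_top 0.72 [204. 191.] 4379 med [510. 413.  84.] z [ 35. 176.]
top bin_top 0.41 [393. 175.] 50 med [ 555. 
[... 1135 characters left out ...]
oe_brush_c 0.92 [340. 210.] 509 med [435. 130.  40.] z [ 9. 46.]
scene shoe_brush_c 0.81 [378. 257.] 625 med [649. 176.  41.] z [13. 46.]
scene shoe_brush_c 0.59 [361. 164.] 593 med [262. 286.  38.] z [-1. 45.]
scene carabiner_c 0.41 [428. 191.] 3945 med [481. 438.  89.] z [ 34. 175.]
scene bin_top 0.59 [425. 195.] 3981 med [482. 437.  88.] z [ 32. 174.]
scene post 0.71 [287. 263.] 1360 med [ 563. -113.   24.] z [ -1. 105.]
scene post 0.18 [294. 226.] 322 med [448. -54.  17.] z [ 4. 23.]
scene rest_c 0.52 [273. 293.] 431 med [ 649. -190.    6.] z [-0. 15.]
scene rest_c 0.51 [319. 290.] 297 med [682. -48.   5.] z [-1. 11.]
scene rest_c 0.28 [280. 251.] 74 med [ 566. -122.   99.] z [ 39. 110.]
```

View pics/top1.png

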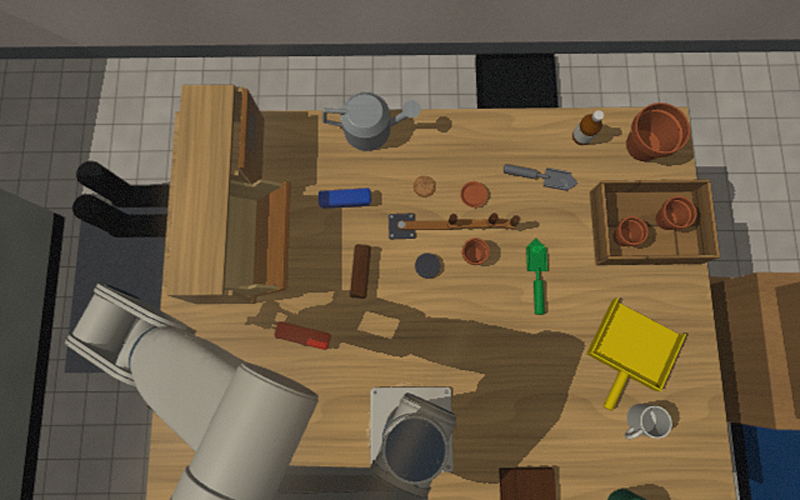

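View pics/scene1.png

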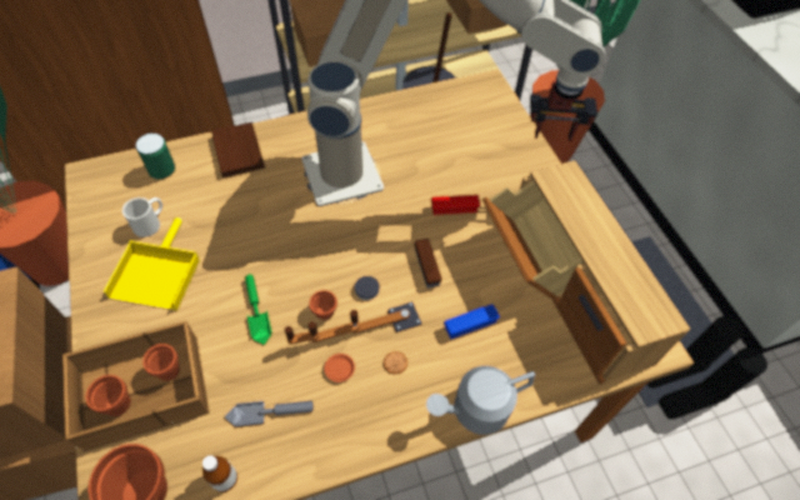

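Candidates: green trowel at (537,275) against a grey look-alike at (540,177). The dark brown brush is at (360,270), against blue (345,198) and red (302,335). I choose green and brown. No horn or carabiner shows. The pot is on the −x side, and the saucer and rest pad are on the +x side, so I fold counter-clockwise. Next come precise measurements and the close crop.

```bash
cat > m.py <<'E'
from h import *
def cloud(cam,d):
    v,u=np.mgrid[0:400,0:640]; ok=d>0
    return w(cam,np.c_[u[ok],v[ok]],d[ok]),ok
def knobs(cam='top'):
    im,d=viewer.get_image(cam); P,ok=cloud(cam,d)
    s=(P[:,2]>97)&(P[:,2]<118)&(abs(P[:,0]-600)<150)&(abs(P[:,1]+150)<190)
    m=np.zeros(d.shape,np.uint8); m[ok]=s; n,l=cv2.connectedComponents(m); l=l[ok]
    for i in range(1,n):
        q=P[l==i]
        if len(q)>8: print('knob',len(q),np.round((q[:,:2].min(0)+q[:,:2].max(0))/2,1),np.round(q.mean(0),1))
def tool(cam,name,near,zmin=2):
    im,d=viewer.get_image(cam)
    for m in masks_of(cam,name):
        ys,xs=np.nonzero(m['pixels']&(d>0)); P=w(cam,np.c_[xs,ys],d[ys,xs]); P=P[P[:,2]>zmin]
        c=np.median(P,0)
        if np.hypot(*(c[:2]-near))>90: continue
        (cx,cy),sz,a=cv2.minAreaRect(P[:,:2].astype(np.float32))
        if sz[0]<sz[1]: a+=90
        ax=np.array([np.cos(np.radians(a)),np.sin(np.radians(a))])
        t=(P[:,:2]-[cx,cy])@ax
        print(name,'score',round(m['score'],2),'rect c',round(cx,1),round(cy,1),'mean',np.round(P.mean(0),1),'size',np.round(sz,1),'axis deg',round(a,1),'ends',np.round([[cx,cy]+ax*t.min(),[cx,cy]+ax*t.max()],1).tolist(),'rgb',im[ys,xs].mean(0).round())
E
python3 - <<'E'
from m import *
knobs(); tool('top','shoe_brush_c',[418,134],36); tool('top','trowel_c',[438,-362],4); tool('top','rest_c',[678,-49],4)
print('plate corners',w('top',np.array([[389,214],[414,213],[416,237],[391,238],[402,226]])/1.25,z=5).round())
im,d=viewer.get_image('top');P,ok=cloud('top',d)
s=(P[:,2]>168)&(P[:,2]<192)&(P[:,1]>280)&(P[:,1]<400)&(P[:,0]>300);q=P[s];print('board top',len(q),q.min(0).round(),q.max(0).round(),np.median(q,0).round())
a=cv2.resize(im[90:270,230:470,::-1],None,fx=3,fy=3); cv2.imwrite('pics/crop.png',a)
E
```

```text
knob 34 [ 555.5 -121.4] [ 555.3 -121.4  107.4]
knob 39 [ 556.9 -231.8] [ 556.6 -230.8  106. ]
knob 36 [ 550.1 -291.2] [ 549.2 -291.1  107.2]
shoe_brush_c score 0.66 rect c 422.7 133.4 mean [420.3 133.4  43.7] size [ 45.8 144.7] axis deg 174.8 ends [[494.7, 126.8], [350.6, 140.0]] rgb [70. 46. 28.]
trowel_c score 0.64 rect c 409.7 -367.3 mean [ 414.3 -362.1   15.8] size [216.9  62.5] axis deg 3.2 ends [[301.4, -373.3], [518.0, -361.3]] rgb [ 32. 106.  49.]
rest_c score 0.64 rect c 678.1 -48.6 mean [677.7 -49.4   8.5] size [58.6 64.8] axis deg 178.7 ends [[710.5, -49.3], [645.7, -47.9]] rgb [131.  92.  56.]
plate corners [[593.  53.   5.]
 [596. -19.   5.]
 [525. -24.   5.]
 [522.  48.   5.]
 [557.  16.   5.]]
board top 487 [357. 309. 168.] [641. 400. 192.] [493. 321. 173.]
```

View pics/crop.png

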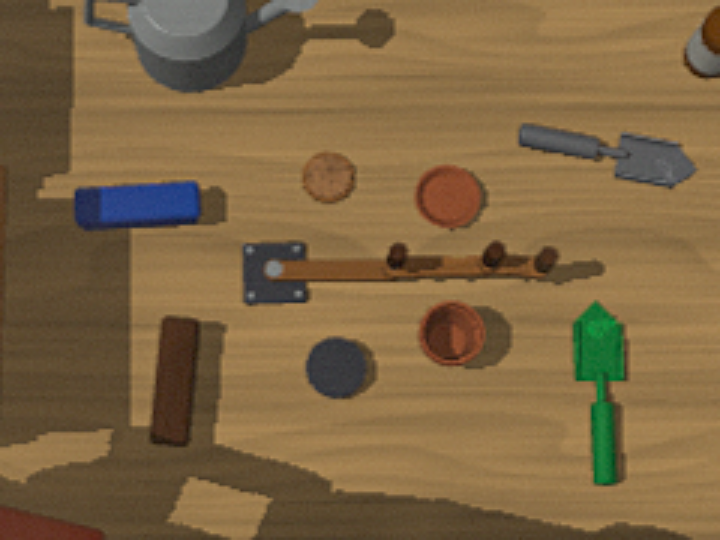

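The crop shows the brown brush at (175,380), the green trowel at (600,390), the rail at y≈265 with three knobs, and the pot below the rail (−x side). The choice holds, so I fetch the brush first.

```bash
cat >> h.py <<'E'
def to(x,y,z,ang=None):
    "shift in tool axes (cm) after turning so that tool x stands at ang deg; az = turn needed"
    o=get_obs(); M=R.from_rotvec(o['orientation']).as_matrix(); a=np.degrees(np.arctan2(M[1,0],M[0,0]))
    az=0 if ang is None else (a-ang+90)%180-90
    b=np.radians(a-az); d=np.array([x,y,z])-o['ee_pos']
    print('t',round(o['t'],2),'at',np.round(o['ee_pos'],1),'ang',round(a,1),'tiltz',M[:,2].round(3),'w',round(float(o['width']),1),'F',np.round(o['ft_force'],1),'| az',round(az,1),'tx,ty,tz cm',np.round([(np.cos(b)*d[0]+np.sin(b)*d[1])/10,(np.sin(b)*d[0]-np.cos(b)*d[1])/10,-d[2]/10],2))
E
python3 -m inch '[{"tz":-3,"az":-9.3},{"az":-9.3},{"tx":-4.2,"ty":2.1},{"tx":-4.2,"ty":2.1},{"tx":-4.2,"ty":2.1},{"tx":-4.2,"ty":2.1},{"tx":-4.2,"ty":2.1},{"tx":-4.2,"ty":2.1},{"tx":-4.2,"ty":2.1},{"tx":-4.2,"ty":2.1},{"tx":-4.2,"ty":2.1},{"tx":-4.2,"ty":2.1,"jaw":1}]'
python3 -c "
from h import *
to(422,133,14,85)
from m import *
tool('top','shoe_brush_c',[422,134],36)"
```

```text
t 1.8 at [250.1 572.7 222.7] ang 66.4 tiltz [-0. -0. -1.] w 87.9 F [0.2 0.4 0. ] | az -18.6 tx,ty,tz cm [-42.31  20.96  20.87]
shoe_brush_c score 0.63 rect c 423.6 133.3 mean [422.  133.5  43.7] size [ 45.3 149.5] axis deg 174.9 ends [[498.1, 126.7], [349.1, 139.9]] rgb [68. 44. 28.]$[0]: bad value
```

```bash
python3 -m inch '[{"tx":0,"ty":0,"tz":-3,"ax":0,"ay":0,"az":-9.3,"jaw":1}]'; python3 -m inch '[{"tz":0,"jaw":1}]'
```

```text
t: 2.02
ee_pos: [249.5, 571.3, 250.7]
orientation: [2.475, 1.931, -0.007]
ft_force: [-0.1, 0.6, 1.5]
width: 87.7$[0]: bad value
```

```bash
python3 -m inch '[{"tx":0,"ty":0,"tz":0,"ax":0,"ay":0,"az":-9.3,"jaw":1},{"tx":-4.2,"ty":2.1,"tz":0,"ax":0,"ay":0,"az":0,"jaw":1},{"tx":-4.2,"ty":2.1,"tz":0,"ax":0,"ay":0,"az":0,"jaw":1},{"tx":-4.2,"ty":2.1,"tz":0,"ax":0,"ay":0,"az":0,"jaw":1},{"tx":-4.2,"ty":2.1,"tz":0,"ax":0,"ay":0,"az":0,"jaw":1},{"tx":-4.2,"ty":2.1,"tz":0,"ax":0,"ay":0,"az":0,"jaw":1},{"tx":-4.2,"ty":2.1,"tz":0,"ax":0,"ay":0,"az":0,"jaw":1},{"tx":-4.2,"ty":2.1,"tz":0,"ax":0,"ay":0,"az":0,"jaw":1},{"tx":-4.2,"ty":2.1,"tz":0,"ax":0,"ay":0,"az":0,"jaw":1},{"tx":-4.2,"ty":2.1,"tz":0,"ax":0,"ay":0,"az":0,"jaw":1},{"tx":-4.2,"ty":2.1,"tz":0,"ax":0,"ay":0,"az":0,"jaw":1},{"tx":0,"ty":0,"tz":0,"ax":0,"ay":0,"az":0,"jaw":1}]'
python3 -c "
from h import *
to(423,133,14,85)"
```

```text
t: 3.52
ee_pos: [423.6, 133.9, 252.9]
orientation: [2.32, 2.117, 0.0]
ft_force: [0.5, -0.3, 0.1]
width: 87.9
t 3.52 at [423.6 133.9 252.9] ang 84.8 tiltz [ 0.001 -0.    -1.   ] w 87.9 F [ 0.5 -0.3  0.1] | az -0.2 tx,ty,tz cm [-0.09 -0.05 23.89]
```

Accurate motion. Descend, grip and lift a little.

```bash
python3 -m inch '[{"tx":0,"ty":0,"tz":5,"ax":0,"ay":0,"az":0,"jaw":1},{"tx":0,"ty":0,"tz":5,"ax":0,"ay":0,"az":0,"jaw":1},{"tx":0,"ty":0,"tz":5,"ax":0,"ay":0,"az":0,"jaw":1},{"tx":0,"ty":0,"tz":4,"ax":0,"ay":0,"az":0,"jaw":1},{"tx":0,"ty":0,"tz":3,"ax":0,"ay":0,"az":0,"jaw":1},{"tx":0,"ty":0,"tz":1.9,"ax":0,"ay":0,"az":0,"jaw":1},{"tx":0,"ty":0,"tz":0,"ax":0,"ay":0,"az":0,"jaw":0},{"tx":0,"ty":0,"tz":0,"ax":0,"ay":0,"az":0,"jaw":0},{"tx":0,"ty":0,"tz":0,"ax":0,"ay":0,"az":0,"jaw":0},{"tx":0,"ty":0,"tz":0,"ax":0,"ay":0,"az":0,"jaw":0},{"tx":0,"ty":0,"tz":-2,"ax":0,"ay":0,"az":0,"jaw":0},{"tx":0,"ty":0,"tz":-3,"ax":0,"ay":0,"az":0,"jaw":0}]'
```

```text
t: 5.03
ee_pos: [422.1, 135.8, 64.0]
orientation: [-2.316, -2.122, 0.002]
ft_force: [0.7, -0.3, -0.9]
width: 45.8
```

```bash
python3 -m inch '[{"tx":0,"ty":0,"tz":-6,"ax":0,"ay":0,"az":0,"jaw":0},{"tx":0,"ty":0,"tz":-6,"ax":0,"ay":0,"az":0,"jaw":0},{"tx":0,"ty":0,"tz":-5,"ax":0,"ay":0,"az":0,"jaw":0},{"tx":3.83,"ty":0.77,"tz":0,"ax":0,"ay":0,"az":0,"jaw":0},{"tx":3.83,"ty":0.77,"tz":0,"ax":0,"ay":0,"az":0,"jaw":0},{"tx":3.83,"ty":0.77,"tz":0,"ax":0,"ay":0,"az":0,"jaw":0},{"tx":3.83,"ty":0.77,"tz":0,"ax":0,"ay":0,"az":0,"jaw":0},{"tx":3.83,"ty":0.77,"tz":0,"ax":0,"ay":0,"az":0,"jaw":0},{"tx":3.83,"ty":0.77,"tz":0,"ax":0,"ay":0,"az":0,"jaw":0},{"tx":3.83,"ty":0.77,"tz":0,"ax":0,"ay":0,"az":0,"jaw":0},{"tx":0,"ty":0,"tz":0,"ax":0,"ay":0,"az":0,"jaw":0}]'
python3 -c "
from m import *
to(499,397,150,90)
tool('top','shoe_brush_c',[470,397],100);save('s2.png','scene',(240,80,480,260),3)"
```

```text
t: 6.4
ee_pos: [499.9, 400.4, 233.5]
orientation: [-2.314, -2.125, -0.001]
ft_force: [-0.2, 0.1, -1.0]
width: 45.7
t 6.4 at [499.9 400.4 233.5] ang 85.1 tiltz [ 0.     0.001 -1.   ] w 45.7 F [-0.2  0.1 -1. ] | az -4.9 tx,ty,tz cm [-0.34 -0.09  8.35]
  return _methods._mean(a, axis=axis, dtype=dtype,
  ret = um.true_divide(
m.py:22: RuntimeWarning: Mean of empty slice.
  print(name,'score',round(m['score'],2),'rect c',round(cx,1),round(cy,1),'mean',np.round(P.mean(0),1),'size',np.round(sz,1),'axis deg',round(a,1),'ends',np.round([[cx,cy]+ax*t.min(),[cx,cy]+ax*t.max()],1).tolist(),'rgb',im[ys,xs].mean(0).round())
Traceback (most recent call last):
  File "m.py", line 22, in tool
    print(name,'score',round(m['score'],2),'rect c',round(cx,1),round(cy,1),'mean',np.round(P.mean(0),1),'size',np.round(sz,1),'axis deg',round(a,1),'ends',np.round([[cx,cy]+ax*t.min(),[cx,cy]+ax*t.max()],1).tolist(),'rgb',im[ys,xs].mean(0).round())
                                                                                                                                                                                 ~~~~~^^
ValueError: zero-size array to reduction operation minimum which has no identity
```

```bash
python3 -m inch '[{"tx":-0.3,"ty":0,"tz":2.8,"ax":0,"ay":0,"az":-4.9,"jaw":0},{"tx":0,"ty":0,"tz":2.8,"ax":0,"ay":0,"az":0,"jaw":0},{"tx":0,"ty":0,"tz":2.7,"ax":0,"ay":0,"az":0,"jaw":0},{"tx":0,"ty":0,"tz":0,"ax":0,"ay":0,"az":0,"jaw":0.72},{"tx":0,"ty":0,"tz":0,"ax":0,"ay":0,"az":0,"jaw":0.72},{"tx":0,"ty":0,"tz":0,"ax":0,"ay":0,"az":0,"jaw":0.72},{"tx":0,"ty":0,"tz":-5,"ax":0,"ay":0,"az":0,"jaw":0.72},{"tx":0,"ty":0,"tz":-5,"ax":0,"ay":0,"az":0,"jaw":0.72}]'
python3 -c "
from m import *
to(557,-291,180,0)
save('s2.png','scene',(240,80,480,260),3)
tool('top','trowel_c',[438,-362],4)"
```

```text
t: 7.5
ee_pos: [499.5, 395.4, 252.6]
orientation: [2.223, 2.22, 0.0]
ft_force: [1.1, 0.1, 0.2]
width: 63.4
t 7.5 at [499.5 395.4 252.6] ang 89.9 tiltz [ 0.  0. -1.] w 63.4 F [1.1 0.1 0.2] | az 89.9 tx,ty,tz cm [ 5.75 68.64  7.26]
trowel_c score 0.6 rect c 406.8 -361.6 mean [ 410.9 -362.4   16.1] size [ 56.3 211.2] axis deg 178.1 ends [[512.3, -365.2], [301.2, -358.0]] rgb [22. 91. 42.]
```

View pics/s2.png

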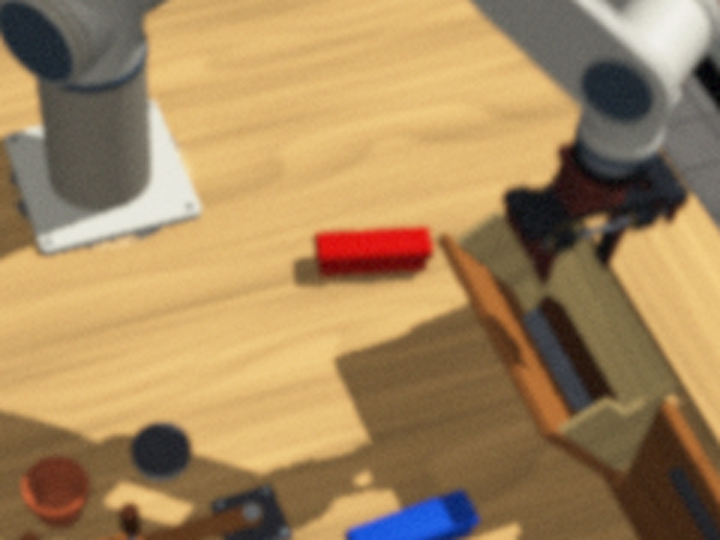

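Brush lies in the bin. Now the trowel.

```bash
python3 -m inch '[{"tx":-5.4,"ty":-0.8,"tz":0,"ax":0,"ay":0,"az":0,"jaw":1},{"tx":-5.4,"ty":-0.8,"tz":0,"ax":0,"ay":0,"az":0,"jaw":1},{"tx":-5.4,"ty":-0.8,"tz":0,"ax":0,"ay":0,"az":0,"jaw":1},{"tx":-5.4,"ty":-0.8,"tz":0,"ax":0,"ay":0,"az":0,"jaw":1},{"tx":-5.4,"ty":-0.8,"tz":0,"ax":0,"ay":0,"az":0,"jaw":1},{"tx":-5.4,"ty":-0.8,"tz":0,"ax":0,"ay":0,"az":0,"jaw":1},{"tx":-5.4,"ty":-0.8,"tz":0,"ax":0,"ay":0,"az":0,"jaw":1},{"tx":-5.4,"ty":-0.8,"tz":0,"ax":0,"ay":0,"az":0,"jaw":1},{"tx":-5.4,"ty":-0.8,"tz":0,"ax":0,"ay":0,"az":0,"jaw":1},{"tx":-5.4,"ty":-0.8,"tz":0,"ax":0,"ay":0,"az":0,"jaw":1},{"tx":-5.4,"ty":-0.8,"tz":0,"ax":0,"ay":0,"az":0,"jaw":1},{"tx":-5.4,"ty":-0.8,"tz":0,"ax":0,"ay":0,"az":0,"jaw":1}]'
python3 -c "
from m import *
to(383,-363,4,90); print(get_obs()['qpos'].round(2) if hasattr(get_obs()['qpos'],'round') else get_obs()['qpos'])
im,d=viewer.get_image('top');P,ok=cloud('top',d);c=im[ok].astype(int)
g=(c[:,1]>c[:,0]+30)&(c[:,1]>c[:,2]+30)&(abs(P[:,0]-410)<150)&(abs(P[:,1]+362)<90);q=P[g]
print('all',q.min(0).round(),q.max(0).round())
for a in range(300,520,20):
  s=q[(q[:,0]>=a)&(q[:,0]<a+20)]
  if len(s): print(a,len(s),s[:,1].min().round(),s[:,1].max().round(),s[:,1].mean().round(1),s[:,2].max().round())
"
```

```text
t: 9.15
ee_pos: [401.4, -253.8, 250.1]
orientation: [-2.223, -2.219, 0.0]
ft_force: [1.3, -0.1, 0.4]
width: 87.8
t 9.15 at [ 401.4 -253.8  250.1] ang 89.9 tiltz [-0.001  0.    -1.   ] w 87.8 F [ 1.3 -0.1  0.4] | az -0.1 tx,ty,tz cm [-10.92  -1.84  24.61]
[-0.59  0.17  1.93  0.    1.05 -2.16]Traceback (most recent call last):
  File "<string>", line 6, in <module>
    print('all',q.min(0).round(),q.max(0).round())
                ~~~~~^^^
    return umr_minimum(a, axis, None, out, keepdims, initial, where)
ValueError: zero-size array to reduction operation minimum which has no identity
```

```bash
python3 -c "
from m import *
im,d=save('w1.png','wrist')
for cam in ('wrist','scene'):
  im,d=viewer.get_image(cam)
  P,ok=cloud(cam,d);c=im[ok].astype(int)
  g=(c[:,1]>c[:,0]+30)&(c[:,1]>c[:,2]+30)&(abs(P[:,0]-410)<150)&(abs(P[:,1]+362)<90);q=P[g]
  print(cam,len(q))
  for a in range(280,540,20):
    s=q[(q[:,0]>=a)&(q[:,0]<a+20)]
    if len(s): print(a,len(s),s[:,1].min().round(),s[:,1].max().round(),s[:,1].mean().round(1),s[:,2].max().round())
"
```

```text
wrist 3460
280 1 -353.0 -353.0 -353.2 1.0
300 269 -365.0 -343.0 -352.8 29.0
320 297 -366.0 -343.0 -353.2 30.0
340 298 -366.0 -343.0 -353.9 29.0
360 298 -368.0 -344.0 -354.0 29.0
380 239 -367.0 -297.0 -351.9 253.0
400 115 -362.0 -352.0 -356.4 20.0
420 470 -385.0 -329.0 -356.8 19.0
440 553 -385.0 -330.0 -358.3 16.0
460 502 -386.0 -330.0 -358.4 15.0
480 286 -370.0 -331.0 -348.4 15.0
500 132 -364.0 -339.0 -354.7 8.0
scene 564
280 2 -359.0 -356.0 -357.4 3.0
300 17 -368.0 -349.0 -358.7 32.0
320 37 -373.0 -349.0 -360.0 34.0
340 34 -373.0 -348.0 -361.3 33.0
360 36 -374.0 -349.0 -361.0 32.0
380 43 -374.0 -350.0 -361.6 33.0
400 19 -369.0 -357.0 -362.6 27.0
420 68 -393.0 -336.0 -363.3 20.0
440 89 -392.0 -335.0 -363.5 19.0
460 90 -393.0 -336.0 -365.6 17.0
480 88 -390.0 -337.0 -364.1 17.0
500 40 -383.0 -342.0 -363.9 10.0
520 1 -363.0 -363.0 -363.2 6.0
```

View pics/w1.png

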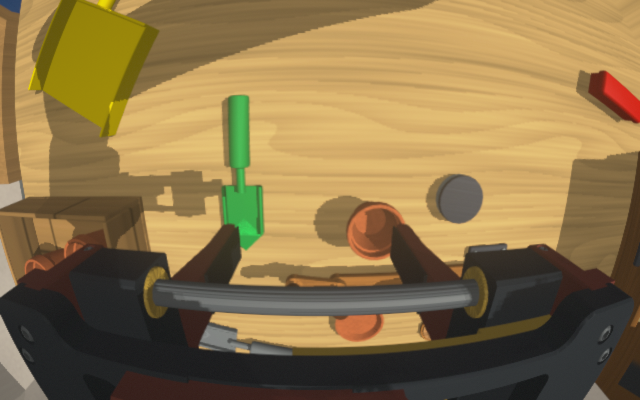

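The wrist picture shows the green trowel, handle at (238,130) and blade at (242,215), clear of its neighbours. The handle's axis is near y −358, with the grip point at x≈373.

```bash
python3 -m inch '[{"tx":-3.5,"ty":-1,"tz":0,"ax":0,"ay":0,"az":0.5,"jaw":1},{"tx":-3.5,"ty":-1,"tz":0,"ax":0,"ay":0,"az":0.5,"jaw":1},{"tx":-3.4,"ty":-0.8,"tz":0,"ax":0,"ay":0,"az":0.5,"jaw":1},{"tx":0,"ty":0,"tz":5,"ax":0,"ay":0,"az":0,"jaw":1},{"tx":0,"ty":0,"tz":5,"ax":0,"ay":0,"az":0,"jaw":1},{"tx":0,"ty":0,"tz":5,"ax":0,"ay":0,"az":0,"jaw":1},{"tx":0,"ty":0,"tz":5,"ax":0,"ay":0,"az":0,"jaw":1},{"tx":0,"ty":0,"tz":3,"ax":0,"ay":0,"az":0,"jaw":1},{"tx":0,"ty":0,"tz":1.4,"ax":0,"ay":0,"az":0,"jaw":1},{"tx":0,"ty":0,"tz":0,"ax":0,"ay":0,"az":0,"jaw":1}]'
python3 -m inch '[{"tx":0,"ty":0,"tz":0,"ax":0,"ay":0,"az":0,"jaw":0},{"tx":0,"ty":0,"tz":0,"ax":0,"ay":0,"az":0,"jaw":0},{"tx":0,"ty":0,"tz":0,"ax":0,"ay":0,"az":0,"jaw":0},{"tx":0,"ty":0,"tz":0,"ax":0,"ay":0,"az":0,"jaw":0},{"tx":0,"ty":0,"tz":0,"ax":0,"ay":0,"az":0,"jaw":0},{"tx":0,"ty":0,"tz":-2,"ax":0,"ay":0,"az":0,"jaw":0},{"tx":0,"ty":0,"tz":-4,"ax":0,"ay":0,"az":0,"jaw":0}]'
```

```text
t: 10.6
ee_pos: [373.5, -355.0, 6.3]
orientation: [-2.25, -2.191, -0.0]
ft_force: [-0.0, 0.0, 0.3]
width: 88.2
t: 11.48
ee_pos: [372.4, -355.2, 66.1]
orientation: [-2.25, -2.188, 0.0]
ft_force: [0.7, 0.5, 0.9]
width: 21.0
```

```bash
cat >> m.py <<'E'
def green(cam):
    im,d=viewer.get_image(cam); P,ok=cloud(cam,d);c=im[ok].astype(int)
    g=(c[:,1]>c[:,0]+30)&(c[:,1]>c[:,2]+30)&(P[:,0]>200)&(P[:,2]>-10); q=P[g]
    print(cam,len(q)); 
    if len(q): print(np.percentile(q,[2,25,50,75,98],axis=0).round().tolist())
E
python3 -c "
from m import *
st();green('wrist');green('scene')"
```

```text
t 11.475 p [ 372.4 -355.2   66.1] R [[0.028, 1.0, -0.003], [1.0, -0.028, 0.003], [0.003, -0.003, -1.0]] F [0.7 0.5 0.9] w 21.0 q [-0.78  0.51  1.96 -0.    0.67 -2.33]
wrist 7618
[[306.0, -382.0, 11.0], [336.0, -367.0, 13.0], [371.0, -361.0, 29.0], [433.0, -354.0, 32.0], [505.0, -342.0, 35.0]]
scene 547
[[322.0, -390.0, -2.0], [397.0, -372.0, 3.0], [447.0, -363.0, 8.0], [478.0, -354.0, 18.0], [511.0, -338.0, 90.0]]
```

The grip slid off the top of the round handle, and the trowel is still on the bench. Regrip lower.

```bash
python3 -m inch '[{"tx":-0.3,"ty":0,"tz":0,"ax":0,"ay":0,"az":0,"jaw":1},{"tx":-0.3,"ty":0,"tz":0,"ax":0,"ay":0,"az":0,"jaw":1},{"tx":0,"ty":0,"tz":0,"ax":0,"ay":0,"az":0,"jaw":1},{"tx":0,"ty":0,"tz":3,"ax":0,"ay":0,"az":0,"jaw":1},{"tx":0,"ty":0,"tz":2,"ax":0,"ay":0,"az":0,"jaw":1},{"tx":0,"ty":0,"tz":1.2,"ax":0,"ay":0,"az":0,"jaw":1},{"tx":0,"ty":0,"tz":0.2,"ax":0,"ay":0,"az":0,"jaw":1},{"tx":0,"ty":0,"tz":0,"ax":0,"ay":0,"az":0,"jaw":1}]'
```

```text
t: 12.58
ee_pos: [373.4, -362.2, 2.8]
orientation: [2.252, 2.19, 0.0]
ft_force: [-0.6, -0.1, -0.6]
width: 87.0
```

```bash
python3 -m inch '[{"tx":0,"ty":0,"tz":0,"ax":0,"ay":0,"az":0,"jaw":0},{"tx":0,"ty":0,"tz":0,"ax":0,"ay":0,"az":0,"jaw":0},{"tx":0,"ty":0,"tz":0,"ax":0,"ay":0,"az":0,"jaw":0},{"tx":0,"ty":0,"tz":0,"ax":0,"ay":0,"az":0,"jaw":0},{"tx":0,"ty":0,"tz":0,"ax":0,"ay":0,"az":0,"jaw":0},{"tx":0,"ty":0,"tz":0,"ax":0,"ay":0,"az":0,"jaw":0},{"tx":0,"ty":0,"tz":0,"ax":0,"ay":0,"az":0,"jaw":0},{"tx":0,"ty":0,"tz":0,"ax":0,"ay":0,"az":0,"jaw":0}]'
```

```text
t: 13.58
ee_pos: [373.2, -362.0, 2.6]
orientation: [-2.252, -2.19, -0.0]
ft_force: [-0.4, 0.2, 0.7]
width: 27.4
```

```bash
python3 -m inch '[{"tx":0,"ty":0,"tz":-2,"ax":0,"ay":0,"az":0,"jaw":0},{"tx":0,"ty":0,"tz":-3,"ax":0,"ay":0,"az":0,"jaw":0},{"tx":0,"ty":0,"tz":-4,"ax":0,"ay":0,"az":0,"jaw":0},{"tx":0,"ty":0,"tz":-5,"ax":0,"ay":0,"az":0,"jaw":0},{"tx":0,"ty":0,"tz":-5,"ax":0,"ay":0,"az":0,"jaw":0},{"tx":0,"ty":0,"tz":-5,"ax":0,"ay":0,"az":0,"jaw":0}]'
python3 -c "
from m import *
to(474,397,250,90);green('wrist');green('scene')"
```

```text
t: 14.32
ee_pos: [372.9, -361.8, 244.2]
orientation: [-2.252, -2.19, 0.0]
ft_force: [0.3, -0.4, -1.1]
width: 27.1
t 14.32 at [ 372.9 -361.8  244.2] ang 88.4 tiltz [-0.  0. -1.] w 27.1 F [ 0.3 -0.4 -1.1] | az -1.6 tx,ty,tz cm [75.88 10.11 -0.58]
wrist 11243
[[305.0, -385.0, 254.0], [327.0, -370.0, 269.0], [353.0, -363.0, 274.0], [383.0, -356.0, 275.0], [448.0, -346.0, 277.0]]
scene 648
[[251.0, -394.0, 4.0], [406.0, -376.0, 252.0], [452.0, -366.0, 255.0], [481.0, -357.0, 264.0], [513.0, -340.0, 279.0]]
```

```bash
python3 -m inch '[{"tx":5.4,"ty":0.7,"tz":0,"ax":0,"ay":0,"az":-1.6,"jaw":0},{"tx":5.4,"ty":0.7,"tz":0,"ax":0,"ay":0,"az":0,"jaw":0},{"tx":5.4,"ty":0.7,"tz":0,"ax":0,"ay":0,"az":0,"jaw":0},{"tx":5.4,"ty":0.7,"tz":0,"ax":0,"ay":0,"az":0,"jaw":0},{"tx":5.4,"ty":0.7,"tz":0,"ax":0,"ay":0,"az":0,"jaw":0},{"tx":5.4,"ty":0.7,"tz":0,"ax":0,"ay":0,"az":0,"jaw":0},{"tx":5.4,"ty":0.7,"tz":0,"ax":0,"ay":0,"az":0,"jaw":0},{"tx":5.4,"ty":0.7,"tz":0,"ax":0,"ay":0,"az":0,"jaw":0},{"tx":5.4,"ty":0.7,"tz":0,"ax":0,"ay":0,"az":0,"jaw":0},{"tx":5.4,"ty":0.7,"tz":0,"ax":0,"ay":0,"az":0,"jaw":0},{"tx":5.4,"ty":0.7,"tz":0,"ax":0,"ay":0,"az":0,"jaw":0},{"tx":5.4,"ty":0.7,"tz":0,"ax":0,"ay":0,"az":0,"jaw":0}]'
python3 -c "
from m import *
to(470,397,150,90);green('wrist');green('scene')"
```

```text
t: 15.92
ee_pos: [458.1, 287.3, 241.4]
orientation: [-2.221, -2.222, 0.002]
ft_force: [1.1, -0.8, -0.7]
width: 27.4
t 15.93 at [458.1 287.3 241.4] ang 90.0 tiltz [-0.001 -0.001 -1.   ] w 27.4 F [ 1.1 -0.8 -0.7] | az 0.0 tx,ty,tz cm [10.97  1.19  9.14]
wrist 11461
[[389.0, 274.0, 244.0], [411.0, 287.0, 260.0], [437.0, 294.0, 265.0], [467.0, 300.0, 267.0], [532.0, 313.0, 268.0]]
scene 519
[[453.0, 265.0, 191.0], [520.0, 282.0, 242.0], [546.0, 292.0, 244.0], [571.0, 306.0, 250.0], [599.0, 323.0, 266.0]]
```

```bash
python3 -m inch '[{"tx":3.7,"ty":0.3,"tz":0,"ax":0,"ay":0,"az":0,"jaw":0},{"tx":3.6,"ty":0.3,"tz":0,"ax":0,"ay":0,"az":0,"jaw":0},{"tx":3.6,"ty":0.3,"tz":0,"ax":0,"ay":0,"az":0,"jaw":0},{"tx":0,"ty":0,"tz":3,"ax":0,"ay":0,"az":0,"jaw":0},{"tx":0,"ty":0,"tz":3,"ax":0,"ay":0,"az":0,"jaw":0},{"tx":0,"ty":0,"tz":2.8,"ax":0,"ay":0,"az":0,"jaw":0},{"tx":0,"ty":0,"tz":0,"ax":0,"ay":0,"az":0,"jaw":0.6},{"tx":0,"ty":0,"tz":0,"ax":0,"ay":0,"az":0,"jaw":0.6},{"tx":0,"ty":0,"tz":0,"ax":0,"ay":0,"az":0,"jaw":0.6},{"tx":0,"ty":0,"tz":0,"ax":0,"ay":0,"az":0,"jaw":0.6},{"tx":0,"ty":0,"tz":-5,"ax":0,"ay":0,"az":0,"jaw":0.6},{"tx":0,"ty":0,"tz":-5,"ax":0,"ay":0,"az":0,"jaw":0.6}]'
python3 -c "
from m import *
st();save('s3.png','scene',(320,90,560,270),3);green('scene')
im,d=viewer.get_image('top');P,ok=cloud('top',d)
s=(P[:,2]>150)&(P[:,2]<200)&(P[:,1]>270)&(P[:,1]<345)&(P[:,0]>300);q=P[s];print('board top',len(q),q.min(0).round(),q.max(0).round(),np.median(q,0).round())"
```

```text
t: 17.52
ee_pos: [467.4, 394.5, 256.0]
orientation: [-2.221, -2.222, 0.001]
ft_force: [-0.7, 0.3, 0.7]
width: 53.0
t 17.525 p [467.4 394.5 256. ] R [[-0.0, 1.0, -0.001], [1.0, 0.0, -0.0], [-0.0, -0.001, -1.0]] F [-0.7  0.3  0.7] w 53.0 q [ 0.68  0.37  1.63 -0.    1.14 -0.89]
scene 291
[[393.0, 371.0, 72.0], [443.0, 389.0, 87.0], [484.0, 400.0, 94.0], [544.0, 407.0, 103.0], [588.0, 415.0, 122.0]]
board top 516 [427. 309. 150.] [643. 344. 182.] [541. 321. 168.]
```

View pics/s3.png

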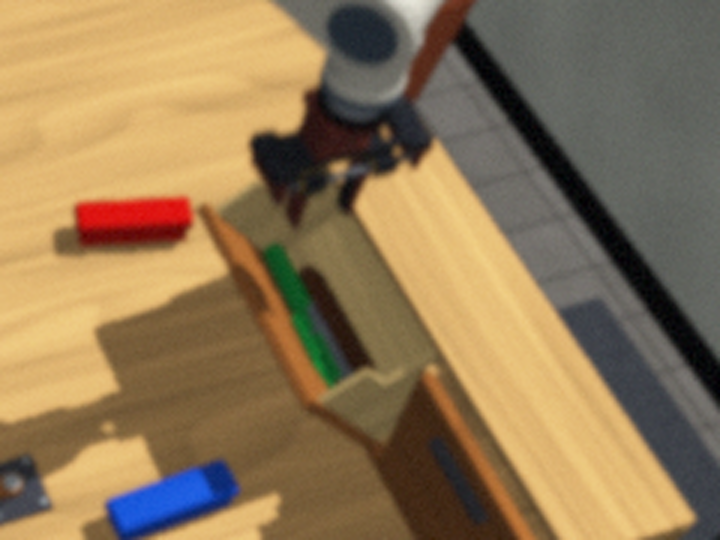

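Brush and trowel both lie inside the bin. Next I shut it with closed fingers, pushing just below the board's top edge.

```bash
python3 -m inch '[{"tx":-5,"ty":1,"tz":0,"ax":0,"ay":0,"az":0,"jaw":0},{"tx":-5,"ty":1,"tz":0,"ax":0,"ay":0,"az":0,"jaw":0},{"tx":-5,"ty":1,"tz":0,"ax":0,"ay":0,"az":0,"jaw":0},{"tx":0,"ty":0,"tz":5,"ax":0,"ay":0,"az":0,"jaw":0},{"tx":0,"ty":0,"tz":4.6,"ax":0,"ay":0,"az":0,"jaw":0},{"tx":2.5,"ty":0,"tz":0,"ax":0,"ay":0,"az":0,"jaw":0},{"tx":2.5,"ty":0,"tz":0,"ax":0,"ay":0,"az":0,"jaw":0},{"tx":2,"ty":0,"tz":0,"ax":0,"ay":0,"az":0,"jaw":0},{"tx":2,"ty":0,"tz":0,"ax":0,"ay":0,"az":0,"jaw":0},{"tx":2,"ty":0,"tz":0,"ax":0,"ay":0,"az":0,"jaw":0},{"tx":2,"ty":0,"tz":0,"ax":0,"ay":0,"az":0,"jaw":0}]'
python3 -c "
from m import *
st();green('scene')"
```

```text
t: 19.05
ee_pos: [497.7, 373.9, 158.9]
orientation: [2.221, 2.22, -0.002]
ft_force: [0.2, -6.2, 5.4]
width: 0.3
t 19.05 p [497.7 373.9 158.9] R [[0.0, 1.0, -0.0], [1.0, -0.0, -0.002], [-0.002, -0.0, -1.0]] F [ 0.2 -6.2  5.4] w 0.3 q [ 0.63  0.5   1.68 -0.    0.97 -0.94]
scene 0
```

```bash
python3 -m inch '[{"tx":1.5,"ty":0,"tz":0,"ax":0,"ay":0,"az":0,"jaw":0},{"tx":1,"ty":0,"tz":0,"ax":0,"ay":0,"az":0,"jaw":0},{"tx":0.5,"ty":0,"tz":0,"ax":0,"ay":0,"az":0,"jaw":0},{"tx":0,"ty":0,"tz":0,"ax":0,"ay":0,"az":0,"jaw":0}]'
```

```text
t: 19.6
ee_pos: [497.4, 405.1, 158.3]
orientation: [-2.221, -2.222, 0.0]
ft_force: [0.5, -0.6, -0.2]
width: 0.5
```

```bash
python3 -m inch '[{"tx":0.3,"ty":0,"tz":0,"ax":0,"ay":0,"az":0,"jaw":0},{"tx":0.3,"ty":0,"tz":0,"ax":0,"ay":0,"az":0,"jaw":0},{"tx":0,"ty":0,"tz":0,"ax":0,"ay":0,"az":0,"jaw":0}]'
```

```text
t: 19.98
ee_pos: [497.3, 408.4, 158.5]
orientation: [2.22, 2.22, -0.006]
ft_force: [-1.0, -10.9, 4.1]
width: 0.2
```

```bash
python3 -m inch '[{"tx":0.3,"ty":0,"tz":0,"ax":0,"ay":0,"az":0,"jaw":0},{"tx":0,"ty":0,"tz":0,"ax":0,"ay":0,"az":0,"jaw":0}]'; python3 -m inch '[{"tx":0.2,"ty":0,"tz":0,"ax":0,"ay":0,"az":0,"jaw":0},{"tx":0,"ty":0,"tz":0,"ax":0,"ay":0,"az":0,"jaw":0}]'
```

```text
t: 20.23
ee_pos: [497.2, 408.4, 158.5]
orientation: [2.219, 2.218, -0.013]
ft_force: [-0.7, -23.7, 10.2]
width: 0.3
t: 20.48
ee_pos: [497.2, 408.3, 158.5]
orientation: [2.218, 2.217, -0.018]
ft_force: [-0.2, -32.7, 14.4]
width: 0.3
```

The stop is reached (−33 N, no more travel). Back off and go to knob 3.

```bash
python3 -m inch '[{"tx":-4,"ty":0,"tz":0,"ax":0,"ay":0,"az":0,"jaw":0},{"tx":-5.5,"ty":0.5,"tz":-3,"ax":0,"ay":0,"az":0,"jaw":0},{"tx":-5.5,"ty":0.5,"tz":-2,"ax":0,"ay":0,"az":0,"jaw":0},{"tx":-5.5,"ty":0.5,"tz":0,"ax":0,"ay":0,"az":0,"jaw":0},{"tx":-5.5,"ty":0.5,"tz":0,"ax":0,"ay":0,"az":0,"jaw":0},{"tx":-5.5,"ty":0.5,"tz":0,"ax":0,"ay":0,"az":0,"jaw":0.6},{"tx":-5.5,"ty":0.5,"tz":0,"ax":0,"ay":0,"az":0,"jaw":0.6},{"tx":-5.5,"ty":0.5,"tz":0,"ax":0,"ay":0,"az":0,"jaw":0.6},{"tx":-5.5,"ty":0.5,"tz":0,"ax":0,"ay":0,"az":0,"jaw":0.6},{"tx":-5.5,"ty":0.5,"tz":0,"ax":0,"ay":0,"az":0,"jaw":0.6},{"tx":-5.5,"ty":0.5,"tz":0,"ax":0,"ay":0,"az":0,"jaw":0.6},{"tx":-5.5,"ty":0.5,"tz":0,"ax":0,"ay":0,"az":0,"jaw":0.6}]'
python3 -m inch '[{"tx":-5.5,"ty":0,"tz":0,"ax":0,"ay":0,"az":0,"jaw":0.6},{"tx":0,"ty":0,"tz":0,"ax":0,"ay":0,"az":10,"jaw":0.6},{"tx":0,"ty":0,"tz":0,"ax":0,"ay":0,"az":10,"jaw":0.6},{"tx":0,"ty":0,"tz":0,"ax":0,"ay":0,"az":10,"jaw":0.6},{"tx":0,"ty":0,"tz":0,"ax":0,"ay":0,"az":10,"jaw":0.6},{"tx":0,"ty":0,"tz":0,"ax":0,"ay":0,"az":10,"jaw":0.6},{"tx":0,"ty":0,"tz":0,"ax":0,"ay":0,"az":10,"jaw":0.6},{"tx":0,"ty":0,"tz":0,"ax":0,"ay":0,"az":10,"jaw":0.6},{"tx":0,"ty":0,"tz":0,"ax":0,"ay":0,"az":10,"jaw":0.6},{"tx":0,"ty":0,"tz":0,"ax":0,"ay":0,"az":10,"jaw":0.6},{"tx":0,"ty":0,"tz":0,"ax":0,"ay":0,"az":0,"jaw":0.6}]'
python3 -c "
from m import *
to(551,-291,69,0)
im,d=viewer.get_image('wrist');P,ok=cloud('wrist',d)
s=(P[:,2]>100)&(P[:,2]<116)&(abs(P[:,0]-555)<60)&(abs(P[:,1]+200)<140)
m=np.zeros(d.shape,np.uint8); m[ok]=s; n,l=cv2.connectedComponents(m); l=l[ok]
for i in range(1,n):
    q=P[l==i]
    if len(q)>8: print('knob',len(q),np.round((q[:,:2].min(0)+q[:,:2].max(0))/2,1),np.round(q.max(0)-q.min(0),1),q.mean(0).round(1))
save('w2.png','wrist');knobs()
im,d=viewer.get_image('top');P,ok=cloud('top',d)
s=(P[:,2]>195)&(P[:,2]<225)&(P[:,1]>380)&(P[:,1]<455)&(P[:,0]>360)&(P[:,0]<640);q=P[s];print('board top',len(q),q.min(0).round(),q.max(0).round(),np.median(q,0).round())"
```

```text
t: 21.98
ee_pos: [552.9, -230.9, 208.7]
orientation: [2.221, 2.221, 0.001]
ft_force: [0.2, 0.4, -0.6]
width: 52.8
t: 23.35
ee_pos: [552.8, -284.0, 208.5]
orientation: [-3.142, -0.002, -0.0]
ft_force: [-0.3, 0.4, 0.1]
width: 52.7
t 23.35 at [ 552.8 -284.   208.5] ang 0.1 tiltz [ 0.  0. -1.] w 52.7 F [-0.3  0.4  0.1] | az 0.1 tx,ty,tz cm [-0.18  0.7  13.95]
knob 480 [ 556.2 -120. ] [20.6 21.2 10.7] [ 556.2 -121.   107.7]
knob 489 [ 557.  -229.3] [21.3 21.4  9.8] [ 556.9 -229.2  108. ]
knob 473 [ 549.9 -288.4] [21.6 21.5 10. ] [ 549.9 -287.7  107.6]
knob 33 [ 554.9 -121.5] [ 555.8 -121.4  106.9]
knob 37 [ 557.3 -232.3] [ 556.6 -231.3  106.3]
board top 602 [360. 418. 195.] [640. 455. 224.] [495. 425. 213.]
```

View pics/w2.png

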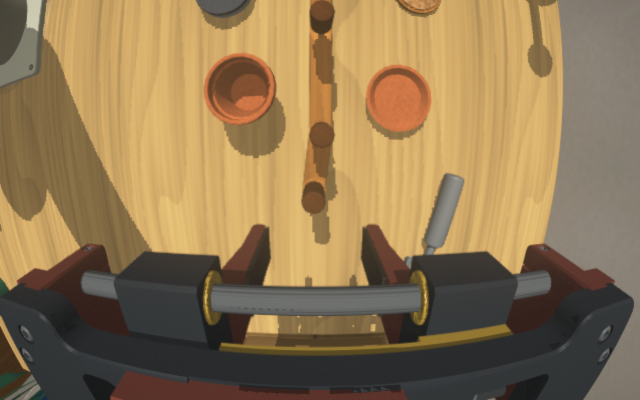

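The wrist picture shows the three knobs at (321,15), (320,133) and (313,197), with the pot left (−x) and the saucer right. The bin board reads shut. Lower onto knob 3.

```bash
python3 -m inch '[{"tx":-0.28,"ty":0.55,"tz":3,"ax":0,"ay":0,"az":0,"jaw":0.6},{"tx":0,"ty":0,"tz":4,"ax":0,"ay":0,"az":0,"jaw":0.6},{"tx":0,"ty":0,"tz":4,"ax":0,"ay":0,"az":0,"jaw":0.6},{"tx":0,"ty":0,"tz":2.9,"ax":0,"ay":0,"az":0,"jaw":0.6},{"tx":0,"ty":0,"tz":0,"ax":0,"ay":0,"az":0,"jaw":0},{"tx":0,"ty":0,"tz":0,"ax":0,"ay":0,"az":0,"jaw":0},{"tx":0,"ty":0,"tz":0,"ax":0,"ay":0,"az":0,"jaw":0},{"tx":0,"ty":0,"tz":0,"ax":0,"ay":0,"az":0,"jaw":0},{"tx":0,"ty":0,"tz":0,"ax":0,"ay":0,"az":0,"jaw":0}]'
python3 -c "
from m import *
st()
c=np.array([557,-230]);p=np.array(get_obs()['ee_pos'][:2]);v=p-c;a0=np.degrees(np.arctan2(v[1],v[0]));print('r',np.hypot(*v),a0)
prev=p;
A=np.linspace(a0,90,17)
for a in A[1:]:
  q=c+60*np.array([np.cos(np.radians(a)),np.sin(np.radians(a))]);d=q-prev;prev=q;print(round(d[0]/10,2),round(-d[1]/10,2))"
```

```text
t: 24.68
ee_pos: [550.9, -290.0, 70.7]
orientation: [3.14, 0.0, 0.004]
ft_force: [1.0, -0.8, 3.8]
width: 21.5
t 24.675 p [ 550.9 -290.    70.7] R [[1.0, 0.0, 0.002], [0.0, -1.0, -0.001], [0.002, 0.001, -1.0]] F [ 1.  -0.8  3.8] w 21.5 q [-0.5   0.62  1.72 -0.    0.8  -0.5 ]
r 60.36076812066294 -95.84397082792147
1.22 -0.04
1.19 -0.24
1.12 -0.48
1.0 -0.69
0.84 -0.88
0.64 -1.03
0.42 -1.14
0.18 -1.2
-0.06 -1.21
-0.3 -1.18
-0.53 -1.09
-0.74 -0.96
-0.92 -0.79
-1.06 -0.59
-1.16 -0.36
-1.21 -0.12
```

```bash
python3 -m inch '[{"tx":1.2,"ty":-0.04,"tz":0,"ax":0,"ay":0,"az":0,"jaw":0},{"tx":1.2,"ty":-0.24,"tz":0,"ax":0,"ay":0,"az":0,"jaw":0},{"tx":1.12,"ty":-0.48,"tz":0,"ax":0,"ay":0,"az":0,"jaw":0},{"tx":1.0,"ty":-0.69,"tz":0,"ax":0,"ay":0,"az":0,"jaw":0},{"tx":0.84,"ty":-0.88,"tz":0,"ax":0,"ay":0,"az":0,"jaw":0},{"tx":0.64,"ty":-1.03,"tz":0,"ax":0,"ay":0,"az":0,"jaw":0},{"tx":0.42,"ty":-1.14,"tz":0,"ax":0,"ay":0,"az":0,"jaw":0},{"tx":0.18,"ty":-1.2,"tz":0,"ax":0,"ay":0,"az":0,"jaw":0},{"tx":0,"ty":0,"tz":0,"ax":0,"ay":0,"az":0,"jaw":0}]'
python3 -c "
from m import *
st()"
```

```text
t: 25.8
ee_pos: [617.9, -232.3, 70.7]
orientation: [3.141, 0.002, 0.005]
ft_force: [3.5, -0.5, 5.3]
width: 21.3
t 25.8 p [ 617.9 -232.3   70.7] R [[1.0, 0.001, 0.003], [0.001, -1.0, -0.001], [0.003, 0.001, -1.0]] F [ 3.5 -0.5  5.3] w 21.3 q [-0.38  0.66  1.63  0.    0.85 -0.38]
```

```bash
python3 -m inch '[{"tx":-0.1,"ty":-1.21,"tz":0,"ax":0,"ay":0,"az":0,"jaw":0},{"tx":-0.3,"ty":-1.18,"tz":0,"ax":0,"ay":0,"az":0,"jaw":0},{"tx":-0.53,"ty":-1.09,"tz":0,"ax":0,"ay":0,"az":0,"jaw":0},{"tx":-0.74,"ty":-0.96,"tz":0,"ax":0,"ay":0,"az":0,"jaw":0},{"tx":-0.92,"ty":-0.79,"tz":0,"ax":0,"ay":0,"az":0,"jaw":0},{"tx":-1.06,"ty":-0.59,"tz":0,"ax":0,"ay":0,"az":0,"jaw":0},{"tx":-1.16,"ty":-0.36,"tz":0,"ax":0,"ay":0,"az":0,"jaw":0},{"tx":-1.2,"ty":-0.1,"tz":0,"ax":0,"ay":0,"az":0,"jaw":0},{"tx":-0.1,"ty":0,"tz":0,"ax":0,"ay":0,"az":0,"jaw":0},{"tx":0,"ty":0,"tz":0,"ax":0,"ay":0,"az":0,"jaw":0}]'
python3 -c "
from m import *
st()"
```

```text
t: 27.05
ee_pos: [555.7, -170.4, 70.7]
orientation: [3.141, -0.0, 0.003]
ft_force: [1.4, -0.4, 9.7]
width: 21.8
t 27.05 p [ 555.7 -170.4   70.7] R [[1.0, -0.0, 0.002], [-0.0, -1.0, -0.001], [0.002, 0.001, -1.0]] F [ 1.4 -0.4  9.7] w 21.8 q [-0.32  0.57  1.81 -0.    0.75 -0.32]
```

```bash
python3 -m inch '[{"tx":0,"ty":0,"tz":0,"ax":0,"ay":0,"az":0,"jaw":0.6},{"tx":0,"ty":0,"tz":0,"ax":0,"ay":0,"az":0,"jaw":0.6},{"tx":0,"ty":0,"tz":-5,"ax":0,"ay":0,"az":0,"jaw":0.6},{"tx":0,"ty":0,"tz":-5,"ax":0,"ay":0,"az":0,"jaw":0.6},{"tx":0,"ty":6,"tz":-2,"ax":0,"ay":0,"az":0,"jaw":0.6},{"tx":0,"ty":0,"tz":0,"ax":0,"ay":0,"az":0,"jaw":0.6},{"tx":0,"ty":0,"tz":0,"ax":0,"ay":0,"az":0,"jaw":0.6}]'
cat >> m.py <<'E'
def wk():
    im,d=viewer.get_image('wrist');P,ok=cloud('wrist',d)
    s=(P[:,2]>100)&(P[:,2]<116)&(abs(P[:,0]-620)<130)&(abs(P[:,1]+130)<200)
    m=np.zeros(d.shape,np.uint8); m[ok]=s; n,l=cv2.connectedComponents(m); l=l[ok]
    for i in range(1,n):
        q=P[l==i]
        if len(q)>30: print('wknob',len(q),np.round((q[:,:2].min(0)+q[:,:2].max(0))/2,1),np.round(q.max(0)-q.min(0),1))
E
python3 -c "
from m import *
to(557,-230.5,69.5,0);wk();knobs()"
```

```text
t: 27.92
ee_pos: [553.8, -228.6, 188.3]
orientation: [-3.14, 0.002, 0.003]
ft_force: [-0.1, 1.0, -0.7]
width: 53.0
t 27.93 at [ 553.8 -228.6  188.3] ang -0.1 tiltz [-0.002  0.001 -1.   ] w 53.0 F [-0.1  1.  -0.7] | az -0.1 tx,ty,tz cm [ 0.32  0.19 11.88]
wknob 587 [ 555.1 -119.3] [21.  21.6  9.3]
wknob 572 [ 554.8 -168.4] [20.5 20.7  5.8]
wknob 541 [ 554.4 -228.6] [20.8 20.8  9.9]
knob 35 [ 555.5 -121.3] [ 555.  -121.4  107.5]
knob 32 [ 555.2 -170.6] [ 554.7 -170.4  107.7]
```

```bash
python3 -m inch '[{"tx":0.15,"ty":0.15,"tz":4,"ax":0,"ay":0,"az":0,"jaw":0.6},{"tx":0,"ty":0,"tz":4,"ax":0,"ay":0,"az":0,"jaw":0.6},{"tx":0,"ty":0,"tz":3.9,"ax":0,"ay":0,"az":0,"jaw":0.6},{"tx":0,"ty":0,"tz":0,"ax":0,"ay":0,"az":0,"jaw":0},{"tx":0,"ty":0,"tz":0,"ax":0,"ay":0,"az":0,"jaw":0},{"tx":0,"ty":0,"tz":0,"ax":0,"ay":0,"az":0,"jaw":0},{"tx":0,"ty":0,"tz":0,"ax":0,"ay":0,"az":0,"jaw":0},{"tx":0,"ty":0,"tz":0,"ax":0,"ay":0,"az":0,"jaw":0}]'
python3 -c "
from m import *
st()
c=np.array([555.3,-120.5]);p=np.array(get_obs()['ee_pos'][:2]);v=p-c;a0=np.degrees(np.arctan2(v[1],v[0]));print('r',np.hypot(*v),a0)
prev=p;
A=np.linspace(a0,90,25)
for a in A[1:]:
  q=c+110*np.array([np.cos(np.radians(a)),np.sin(np.radians(a))]);d=q-prev;prev=q;print(round(d[0]/10,2),round(-d[1]/10,2),q.round(1))"
```

```text
t: 29.02
ee_pos: [556.7, -230.7, 71.5]
orientation: [3.141, -0.0, 0.002]
ft_force: [-2.5, -0.4, 6.1]
width: 21.8
t 29.025 p [ 556.7 -230.7   71.5] R [[1.0, -0.0, 0.001], [-0.0, -1.0, -0.001], [0.001, 0.001, -1.0]] F [-2.5 -0.4  6.1] w 21.8 q [-0.41  0.59  1.76 -0.    0.78 -0.41]
r 110.25328626743445 -89.29066698665446
1.43 -0.14 [ 571.  -229.4]
1.4 -0.3 [ 585.  -226.4]
1.35 -0.48 [ 598.5 -221.7]
1.28 -0.65 [ 611.3 -215.2]
1.18 -0.81 [ 623.1 -207.1]
1.07 -0.96 [ 633.8 -197.6]
0.94 -1.09 [ 643.2 -186.7]
0.79 -1.2 [ 651.  -174.7]
0.62 -1.29 [ 657.2 -161.8]
0.45 -1.36 [ 661.8 -148.2]
0.27 -1.41 [ 664.5 -134.1]
0.08 -1.43 [ 665.3 -119.8]
-0.1 -1.43 [ 664.3 -105.5]
-0.29 -1.4 [661.4 -91.5]
-0.47 -1.35 [656.7 -77.9]
-0.64 -1.28 [650.3 -65.1]
-0.8 -1.19 [642.3 -53.2]
-0.95 -1.07 [632.8 -42.5]
-1.08 -0.94 [622.  -33.1]
-1.19 -0.79 [610.1 -25.1]
-1.29 -0.63 [597.2 -18.8]
-1.36 -0.46 [583.7 -14.2]
-1.41 -0.28 [569.6 -11.4]
-1.43 -0.09 [555.3 -10.5]
```

```bash
python3 -m inch '[{"tx":1.43,"ty":-0.14,"tz":0,"ax":0,"ay":0,"az":0,"jaw":0},{"tx":1.4,"ty":-0.3,"tz":0,"ax":0,"ay":0,"az":0,"jaw":0},{"tx":1.35,"ty":-0.48,"tz":0,"ax":0,"ay":0,"az":0,"jaw":0},{"tx":1.28,"ty":-0.65,"tz":0,"ax":0,"ay":0,"az":0,"jaw":0},{"tx":1.18,"ty":-0.81,"tz":0,"ax":0,"ay":0,"az":0,"jaw":0},{"tx":1.07,"ty":-0.96,"tz":0,"ax":0,"ay":0,"az":0,"jaw":0},{"tx":0.94,"ty":-1.09,"tz":0,"ax":0,"ay":0,"az":0,"jaw":0},{"tx":0.79,"ty":-1.2,"tz":0,"ax":0,"ay":0,"az":0,"jaw":0},{"tx":0.62,"ty":-1.29,"tz":0,"ax":0,"ay":0,"az":0,"jaw":0},{"tx":0.45,"ty":-1.36,"tz":0,"ax":0,"ay":0,"az":0,"jaw":0},{"tx":0.27,"ty":-1.41,"tz":0,"ax":0,"ay":0,"az":0,"jaw":0},{"tx":0.08,"ty":-1.43,"tz":0,"ax":0,"ay":0,"az":0,"jaw":0}]'
python3 -c "
from m import *
st();knobs()"
```

```text
t: 30.52
ee_pos: [666.3, -120.0, 71.8]
orientation: [3.14, -0.0, 0.005]
ft_force: [-0.3, -4.0, 5.1]
width: 21.4
t 30.525 p [ 666.3 -120.    71.8] R [[1.0, -0.0, 0.003], [-0.0, -1.0, -0.002], [0.003, 0.002, -1.0]] F [-0.3 -4.   5.1] w 21.4 q [-0.2   0.68  1.59 -0.    0.87 -0.19]
```

```bash
python3 -m inch '[{"tx":-0.15,"ty":-1.43,"tz":0,"ax":0,"ay":0,"az":0,"jaw":0},{"tx":-0.3,"ty":-1.4,"tz":0,"ax":0,"ay":0,"az":0,"jaw":0},{"tx":-0.47,"ty":-1.35,"tz":0,"ax":0,"ay":0,"az":0,"jaw":0},{"tx":-0.64,"ty":-1.28,"tz":0,"ax":0,"ay":0,"az":0,"jaw":0},{"tx":-0.8,"ty":-1.19,"tz":0,"ax":0,"ay":0,"az":0,"jaw":0},{"tx":-0.95,"ty":-1.07,"tz":0,"ax":0,"ay":0,"az":0,"jaw":0},{"tx":-1.08,"ty":-0.94,"tz":0,"ax":0,"ay":0,"az":0,"jaw":0},{"tx":-1.19,"ty":-0.79,"tz":0,"ax":0,"ay":0,"az":0,"jaw":0},{"tx":-1.29,"ty":-0.63,"tz":0,"ax":0,"ay":0,"az":0,"jaw":0},{"tx":-1.36,"ty":-0.46,"tz":0,"ax":0,"ay":0,"az":0,"jaw":0},{"tx":-1.41,"ty":-0.28,"tz":0,"ax":0,"ay":0,"az":0,"jaw":0},{"tx":-1.43,"ty":-0.09,"tz":0,"ax":0,"ay":0,"az":0,"jaw":0}]'
python3 -m inch '[{"tx":0,"ty":0,"tz":0,"ax":0,"ay":0,"az":0,"jaw":0},{"tx":0,"ty":0,"tz":0,"ax":0,"ay":0,"az":0,"jaw":0}]'
```

```text
t: 32.08
ee_pos: [556.8, -10.2, 71.9]
orientation: [3.141, 0.001, 0.011]
ft_force: [21.3, -5.9, 2.2]
width: 21.7
t: 32.33
ee_pos: [557.8, -10.3, 71.9]
orientation: [3.141, 0.0, 0.012]
ft_force: [6.3, -3.2, 3.9]
width: 21.7
```

```bash
python3 -m inch '[{"tx":0,"ty":0,"tz":0,"ax":0,"ay":0,"az":0,"jaw":0.6},{"tx":0,"ty":0,"tz":0,"ax":0,"ay":0,"az":0,"jaw":0.6},{"tx":0,"ty":0,"tz":-5,"ax":0,"ay":0,"az":0,"jaw":0.6},{"tx":0,"ty":0,"tz":-5,"ax":0,"ay":0,"az":0,"jaw":0.6},{"tx":0,"ty":5.5,"tz":-2,"ax":0,"ay":0,"az":0,"jaw":0.6},{"tx":0,"ty":5.5,"tz":0,"ax":0,"ay":0,"az":0,"jaw":0.6},{"tx":0,"ty":0,"tz":0,"ax":0,"ay":0,"az":0,"jaw":0.6},{"tx":0,"ty":0,"tz":0,"ax":0,"ay":0,"az":0,"jaw":0.6}]'
python3 -c "
from m import *
to(555.5,-120.5,69.5,0);wk();knobs();tool('wrist','rest_c',[678,-49],4);tool('top','rest_c',[678,-49],4)
print(w('top',np.array([[402,226]])/1.25,z=26))"
```

```text
t: 33.33
ee_pos: [553.4, -119.6, 189.6]
orientation: [-3.141, 0.001, 0.003]
ft_force: [-0.4, 0.8, 0.1]
width: 52.6
t 33.33 at [ 553.4 -119.6  189.6] ang -0.0 tiltz [-0.002  0.001 -1.   ] w 52.6 F [-0.4  0.8  0.1] | az -0.0 tx,ty,tz cm [ 0.21  0.09 12.01]
wknob 587 [557.3  -9.4] [21.2 21.7 10.1]
wknob 570 [556.3 -69.1] [20.8 21.   9.7]
wknob 549 [ 555.6 -118.3] [21.5 21.2 10.4]
knob 35 [557.2 -11.8] [556.4 -13.  107.4]
rest_c score 0.89 rect c 677.5 -46.4 mean [676.2 -46.2   8.1] size [62.9 62.1] axis deg 46.1 ends [[655.7, -69.1], [699.3, -23.8]] rgb [194. 141.  85.]
rest_c score 0.71 rect c 676.7 -48.6 mean [676.3 -49.2   9.3] size [60.8 57.1] axis deg 42.1 ends [[654.1, -69.0], [699.2, -28.2]] rgb [131.  92.  56.]
[[552.17284472  16.3050055   26.        ]]
```

```bash
python3 -m inch '[{"tx":0.2,"ty":0.05,"tz":4,"ax":0,"ay":0,"az":0,"jaw":0.5},{"tx":0,"ty":0,"tz":4,"ax":0,"ay":0,"az":0,"jaw":0.5},{"tx":0,"ty":0,"tz":3.9,"ax":0,"ay":0,"az":0,"jaw":0.5},{"tx":0,"ty":0,"tz":0,"ax":0,"ay":0,"az":0,"jaw":0},{"tx":0,"ty":0,"tz":0,"ax":0,"ay":0,"az":0,"jaw":0},{"tx":0,"ty":0,"tz":0,"ax":0,"ay":0,"az":0,"jaw":0},{"tx":0,"ty":0,"tz":0,"ax":0,"ay":0,"az":0,"jaw":0},{"tx":0,"ty":0,"tz":0,"ax":0,"ay":0,"az":0,"jaw":0}]'
python3 -c "
from m import *
st()
c=np.array([557.2,19.7]);p=np.array(get_obs()['ee_pos'][:2]);v=p-c;a0=np.degrees(np.arctan2(v[1],v[0]));print('r',np.hypot(*v),a0)
prev=p;
A=np.linspace(a0,-29.5,12)
for a in A[1:]:
  q=c+140*np.array([np.cos(np.radians(a)),np.sin(np.radians(a))]);d=q-prev;prev=q;print(round(d[0]/10,2),round(-d[1]/10,2),q.round(1))"
```

```text
t: 34.62
ee_pos: [556.7, -120.8, 72.6]
orientation: [3.141, 0.0, 0.002]
ft_force: [-3.6, 0.4, 8.7]
width: 21.4
t 34.625 p [ 556.7 -120.8   72.6] R [[1.0, 0.0, 0.001], [0.0, -1.0, -0.0], [0.001, 0.0, -1.0]] F [-3.6  0.4  8.7] w 21.4 q [-0.23  0.56  1.84 -0.    0.74 -0.23]
r 140.50446956337063 -90.20801732075165
1.35 -0.11 [ 570.2 -119.7]
1.33 -0.19 [ 583.5 -117.8]
1.31 -0.32 [ 596.6 -114.6]
1.27 -0.44 [ 609.3 -110.2]
1.23 -0.56 [ 621.6 -104.6]
1.17 -0.68 [633.3 -97.8]
1.1 -0.79 [644.2 -90. ]
1.01 -0.89 [654.4 -81.1]
0.92 -0.98 [663.6 -71.3]
0.83 -1.07 [671.9 -60.6]
0.72 -1.14 [679.  -49.2]
```

```bash
python3 -m inch '[{"tx":1.35,"ty":-0.11,"tz":0,"ax":0,"ay":0,"az":0,"jaw":0},{"tx":1.33,"ty":-0.19,"tz":0,"ax":0,"ay":0,"az":0,"jaw":0},{"tx":1.31,"ty":-0.32,"tz":0,"ax":0,"ay":0,"az":0,"jaw":0},{"tx":1.27,"ty":-0.44,"tz":0,"ax":0,"ay":0,"az":0,"jaw":0},{"tx":1.23,"ty":-0.56,"tz":0,"ax":0,"ay":0,"az":0,"jaw":0},{"tx":1.17,"ty":-0.68,"tz":0,"ax":0,"ay":0,"az":0,"jaw":0},{"tx":1.1,"ty":-0.79,"tz":0,"ax":0,"ay":0,"az":0,"jaw":0},{"tx":1.01,"ty":-0.89,"tz":0,"ax":0,"ay":0,"az":0,"jaw":0},{"tx":0.92,"ty":-0.98,"tz":0,"ax":0,"ay":0,"az":0,"jaw":0},{"tx":0.83,"ty":-1.07,"tz":0,"ax":0,"ay":0,"az":0,"jaw":0},{"tx":0.72,"ty":-1.14,"tz":0,"ax":0,"ay":0,"az":0,"jaw":0},{"tx":0,"ty":0,"tz":0,"ax":0,"ay":0,"az":0,"jaw":0}]'
python3 -m inch '[{"tx":0,"ty":0,"tz":0,"ax":0,"ay":0,"az":0,"jaw":0.33},{"tx":0,"ty":0,"tz":0,"ax":0,"ay":0,"az":0,"jaw":0.33},{"tx":0,"ty":0,"tz":-3,"ax":0,"ay":0,"az":0,"jaw":0.33},{"tx":0,"ty":0,"tz":-5,"ax":0,"ay":0,"az":0,"jaw":0.33},{"tx":0,"ty":0,"tz":-5,"ax":0,"ay":0,"az":0,"jaw":0.33},{"tx":0,"ty":5,"tz":-2,"ax":0,"ay":0,"az":0,"jaw":0.33},{"tx":0,"ty":6,"tz":0,"ax":0,"ay":0,"az":0,"jaw":0.33},{"tx":0,"ty":6,"tz":0,"ax":0,"ay":0,"az":0,"jaw":0.33},{"tx":0,"ty":6,"tz":0,"ax":0,"ay":0,"az":0,"jaw":0.33},{"tx":0,"ty":0,"tz":0,"ax":0,"ay":0,"az":0,"jaw":0.33},{"tx":0,"ty":0,"tz":0,"ax":0,"ay":0,"az":0,"jaw":0.33}]'
python3 -c "
from m import *
st();wk();knobs()
im,d=save('t9.png','top',(120,60,520,340),2)
P,ok=cloud('top',d)
s=(P[:,2]>200)&(P[:,2]<225)&(P[:,1]>380)&(P[:,1]<455)&(P[:,0]>360)&(P[:,0]<640);q=P[s];print('board',len(q),q.min(0).round(),q.max(0).round())
for n,p in (('pot_c',[478,-189]),('saucer_c',[652,-193]),('tin_c',[440,-54]),('rest_c',[678,-49])): tool('top',n,p,4)"
```

```text
t: 36.12
ee_pos: [680.6, -49.6, 72.8]
orientation: [3.14, 0.001, 0.006]
ft_force: [2.3, -3.6, 2.6]
width: 21.3
t: 37.5
ee_pos: [678.2, -278.5, 220.8]
orientation: [-3.141, 0.001, 0.001]
ft_force: [1.0, -0.2, 0.3]
width: 29.0
t 37.5 p [ 678.2 -278.5  220.8] R [[1.0, -0.001, -0.001], [-0.001, -1.0, 0.001], [-0.001, -0.001, -1.0]] F [ 1.  -0.2  0.3] w 29.0 q [-0.41  0.59  1.36  0.    1.19 -0.41]
knob 34 [680.4 -51.4] [679.3 -51.6 106.7]
knob 35 [637.2 -26.6] [635.5 -26.6 106.4]
knob 35 [585.2   3.2] [583.3   2.6 107.3]
board 540 [361. 417. 200.] [640. 441. 225.]
saucer_c score 0.8 rect c 651.3 -185.0 mean [ 653.9 -187.7    9.9] size [59.7 77.8] axis deg 156.8 ends [[687.0, -200.4], [615.5, -169.7]] rgb [129.  70.  43.]
rest_c score 0.46 rect c 681.4 -53.3 mean [674.1 -55.5   8.5] size [55.1 36. ] axis deg 43.4 ends [[661.4, -72.2], [701.4, -34.3]] rgb [95. 67. 43.]
```

View pics/t9.png

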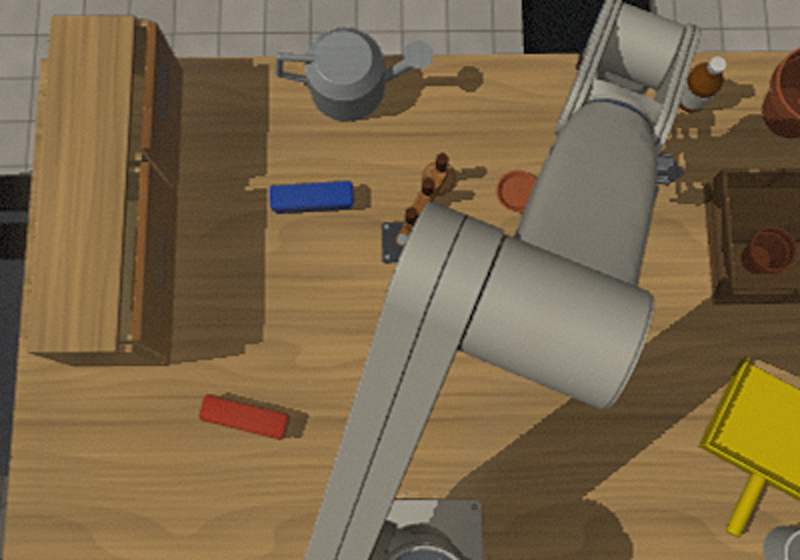

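The packet is straight with knob 1 over the pad (crop pixel (441,162)), and the bin board is upright. One last check of the pot and tin from the scene camera before handing in.

```bash
python3 -c "
from m import *
for n,p in (('pot_c',[470,-186]),('saucer_c',[652,-193]),('tin_c',[448,-54])): tool('scene',n,p,4)
im,d=viewer.get_image('scene');P,ok=cloud('scene',d)
s=(P[:,0]>380)&(P[:,0]<620)&(P[:,1]>340)&(P[:,1]<470)&(P[:,2]>50)&(P[:,2]<200);q=P[s]
for a in (60,100,140,180): 
  r=q[abs(q[:,2]-a)<15]; print(a,len(r),np.median(r[:,1]).round(1) if len(r) else '')
save('s9.png','scene',(140,90,560,370),1.9)"
```

```text
pot_c score 0.7 rect c 477.1 -182.6 mean [ 471.2 -182.2   33.9] size [69.1 74.8] axis deg 170.7 ends [[514.0, -188.7], [440.1, -176.6]] rgb [133.  69.  42.]
saucer_c score 0.77 rect c 650.8 -191.0 mean [ 650.1 -190.4    9. ] size [74.8 80. ] axis deg 164.7 ends [[689.4, -201.6], [612.2, -180.5]] rgb [191.  99.  59.]
tin_c score 0.62 rect c 446.3 -52.5 mean [447.4 -53.   17.3] size [67.2 75.1] axis deg 164.8 ends [[482.5, -62.3], [410.0, -42.7]] rgb [85. 80. 79.]
60 197 421.8
100 245 421.8
140 302 420.9
180 290 421.9
```

View pics/s9.png

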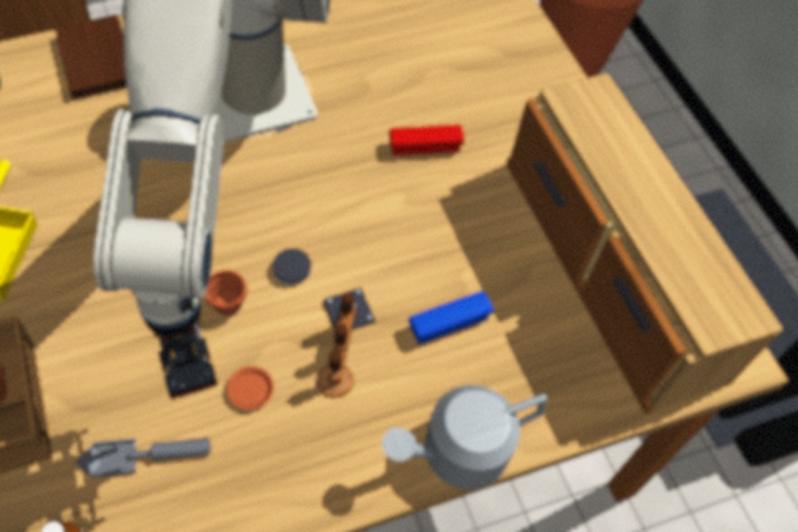

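The bin face is vertical at y≈422 (shut), the packet rests over the pad, and the pot, saucer and tin have not moved. Handing in.

```bash
python3 -c "
from workcell import ctrl; print(ctrl.close_job())"
```

```text
the job is handed in; nothing more can be done
None
```

The bench is packed up and the job is handed in after about 38 s of robot time. No verdict was reported.

- **Tools:** Only the brown shoe brush and the green trowel were lying out. Both went into the bin, and I saw them inside before shutting it. The first grip on the trowel slid off its handle, so I regripped lower and it held.
- **Bin:** I pushed it to its stop, where it took 33 N without moving further. The last check showed its front face vertical at y ≈ 422 mm, as expected when shut.
- **Rail:** I folded the short leaf, then the middle leaf, round the +x side away from the pot, and then swung the packet. The three knobs ended in one line, with knob 1 about 4 mm from the rest pad's centre.
- **Left in place:** The pot, saucer and tin read within measurement error (about 1 cm) of where they started. The blue and red brushes and the grey trowel were not touched.

In the last top view the arm hid the pot and tin, so those two were checked from the scene camera only. No other check failed. The top camera put the bin's front edge at y ≈ 417 mm, 5 mm from the scene camera's reading, which would still be within the limit.

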